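Square the base rail, then hold the cross-member level above it

ROBOT

A 6-joint arm with a two-finger parallel gripper is mounted at the origin on the work surface. World frame = base frame: x ahead of the robot, y to its left, z up, the work surface at z = 0. Lengths are in m, angles in degrees, forces in N, time in s.
With the tool pointing down it reaches from about 0.4 to 0.825 m from the base axis. Payload 7 kg.
Tool frame: the origin (TCP) lies at the very end of the fingers, on their centre line; the grasp point (between the pads) lies 19 mm behind it (r.hold_point_z is the distance from the TCP to the grasp point, in m); z points along the fingers, y is the direction in which the jaws open and shut (so a half turn about z gives the same grasp; the last joint's range is limited). The gripper opens to 88 mm and grips with 3 to 60 N. Pads are 19 mm wide; open, the fingers measure 130 mm over their backs; the gripper's body (78 mm by 193 mm) begins 47 mm behind the grasp point.
Start: joints at [-46.92, 20.546, 0.682, 0, -70.136, -16.507], TCP at [0.302, -0.604, 0.227] pointing down, gripper open.
Joint ranges: [-176.03, 176.03], [-82.01, 121.73], [-58.28, 71.71], [-173.87, 95.51], [-174.79, -0.11], [-173.66, 173.66]. Speed limits (degrees/s): [136.94, 136.94, 172.46, 180, 180, 180].

INTERFACE

Orientations are given as [roll, pitch, yaw] about the fixed x, y, z axes, in that order (R = Rz(yaw) Ry(pitch) Rx(roll)).
In Python, from plant import r gives the robot as it stands. The module is installed in compiled form; this text tells all that it offers.
- The arm moves only by the shell command python3 -m inch 'ROWS' [FORCE]. ROWS is text: rows parted by semicolons, each of 7 numbers parted by spaces: the shift along the tool's x, y, z in m, then the turn, a rotation vector about the tool's x, y, z in rad, then the opening, from 0 (shut) to 1 (fully open). In form: tx ty tz ax ay az jaw; .... A call has 1 to 20 rows; each row shifts and turns the commanded pose from where the row before left it, along the tool's axes as they then stand; what a row does not reach is not made up. A row lasts 1/12 s, in which the tool goes at most 41.7 mm and 7.16 degrees, less where a joint would pass 70% of its speed; a pose out of reach is approached as far as the arm can. A call with a gripper value outside its range is refused whole. The fingers move at their own pace and stop on an object; FORCE is the grip in N (left out, the last holds). Time passes only in rows, so rows that do not move let the fingers close. It gives the time, the measured TCP pose, the force and the opening at its end, in the units of the state.
- r.get_state(): the state, without advancing time (a new reading comes with each control period).
- r.capture(name): name is "scene" or "top" or "wrist"; returns the picture (420x560x3 uint8, red, green, blue); there is no depth.
- r.camera_params(name): a dict with "vfov" (degrees; the focal length in pixels is half the picture's height over the tangent of half this angle, whatever the lens; pixels are square), "cx", "cy" (the principal point, pixels), "R" (3x3) and "t" (3): a world point X has camera coordinates R X + t. Camera axes: x right, y down, z forward; pixel columns grow to the right and rows downward; lengths in m; the calibration is good to about 2 mm. A picture is of the moment at which its call begins: read the wrist's pose just before it. camera_params takes no time and is no camera call; for the wrist camera it gives the pose at the moment of the call.
- r.close_job(): hands the job in, once; it reports no verdict.
Trained networks look in the newest picture that a camera, given by its name, has taken for a name from the list of things; names that differ only in an ending like _2 or _b are one class to them, and where a whole thing is asked for, a point or a joint stands for the part that bears it (a point fixed in the world has none). Each returns a list of dicts, best first, with "p" (0 to 1); they miss things now and then, are a little off and sometimes report something else, mostly with a low value. They report only what shows in the picture. A call takes as long as a camera call.
- r.recognise(target, camera): "xy" ([column, row] in pixels, amid what is visible of it).
The state is a dict: "time_s": time; "joints": joint angles; "qd": joint speeds; "joint_torque": joint torques, N m; "tcp_pos": TCP position; "eef_rot": TCP orientation; "contact_force": force on the tool from outside, world axes, zero at the start; "moment": the same for the moment, N m; "gripper_width": finger opening in m.
Only numpy, scipy, OpenCV 4.12 (cv2) and the standard library are available. Lean on these libraries where they do the work, as an engineer would, in place of code of your own. Each camera call takes 0.05 s, during which the arm holds its last target.

TASK

Push the bare steel rail square and flush into the blue fence corner, long side against the long fence and end against the short stop. Then pick up the red flanged cross-member and hold it still and level in the air directly over the rail, lined up along it, with about 100 mm of clear air between them so a colleague can measure the post that goes between; finish while still holding it there. Do not tip it on the way, and leave the tumbler, wire brush and red magnetic square where they are.

Things in the scene. Friction and masses are not known exactly. Their poses are not given: they have to be found in the camera images.
- fence: Blue fence corner, two fixed bars 25 mm wide, 30 high. Origin on the bench, where the centre of the rail's underside belongs when home; z up, +x roughly away from the robot. Long fence along y on the +x side: inner face x = +20 mm, y -140 to +115. Short stop along x on the +y side: inner face y = +90 mm, x -55 to +20. The other two sides are open.
- rail: Bare steel square tube, its ends closed by flat black plugs, 40 x 180 x 40 mm (x, y, z), 0.25 to 0.47 kg, loose on the bench by the open side of the fence corner. Origin at the centre of its underside, y along its length, z up. Home in the corner, its origin and axes coincide with the fence's (half a turn round is as good).
- rail_mid (a point): The middle of the rail, 20 mm above the centre of its underside.
- rests: Rust-brown pair of fixed bench rests: two blocks 60 x 22 x 45 mm (x, y, z) centred at y = -62 and +62 mm, joined by a flat strip 30 mm wide and 6 mm thick on the bench. Origin on the bench surface midway between the blocks, z up. The gap between the blocks is 102 mm.
- cross: Dark red cross-member, 0.35 to 0.65 kg: square tube 30 x 30 mm along its y axis with a 50 x 50 x 6 mm flange across each end, 200 mm long overall. Origin at its very centre, also its centre of mass; z up. It starts lying across the two rests, tube centre 60 mm above the bench, flanges outside the blocks.
- tumbler: White open plastic tumbler standing on the bench, 68 mm across, 85 mm high; origin at the centre of its underside. A bystander.
- brush: Wire brush with a wooden back 200 mm long along its y axis, 24 mm wide, 30 mm high, over a 34 mm wide dark bristle block; origin at the centre of its underside. A bystander.
- magnet: Red L-shaped magnetic welding square lying flat, legs 90 mm (along x) and 90 mm (along y), 30 mm wide, 20 mm high; origin at the underside, in the middle of the leg along x. A bystander.

How it is judged (in metres and radians):
On the way, in this order (a step that is already met when the one before it is completed fails the run):
1. the rail sits square and flush in the fence corner (within 3 mm of both faces, within 1.4 degrees), the cross-member still on its rests (x of rail_mid in the frame of fence above -0.003 m and y of rail_mid in the frame of fence above -0.003 m and angle between the y axis of rail and the y axis of fence, either way round below 0.025 rad and height (world z) of rail_mid below 0.024 m and height (world z) of cross below 0.07 m), for 0.2 s.
2. the cross-member is lifted clear of its rests in the gripper (height (world z) of cross above 0.09 m and contact force between cross and the fingers above 1 N and contact force between cross and rests below 0.2 N), for 0.2 s.
At the end, for the whole second after the job is handed in: Rail flush in the corner (3 mm, 1.4 degrees), flat on the bench; the gripper alone holds the cross-member at rest, level within 5 degrees, centre 135 to 200 mm above the bench, within 20 mm of straight above the rail's middle and 7 degrees of its direction (x of rail_mid in the frame of fence between -0.003 and 0.003 m and y of rail_mid in the frame of fence between -0.003 and 0.003 m and angle between the y axis of rail and the y axis of fence, either way round below 0.025 rad and height (world z) of rail_mid below 0.024 m and height (world z) of cross between 0.135 and 0.2 m and horizontal distance between cross and rail_mid below 0.02 m and angle between the y axis of cross and the y axis of rail, either way round below 0.12 rad and angle between cross's own z axis and vertical below 0.09 rad and linear speed of cross below 0.02 m/s and angular speed of cross below 0.1 rad/s and contact force between cross and the fingers above 1 N and contact force between cross and rail below 0.2 N and contact force between cross and rests below 0.2 N and contact force between cross and fence below 0.2 N); the arm keeps its last pose, push and grip.
It fails at once if the cross-member is tipped by more than 20 degrees (angle between cross's own z axis and vertical above 0.35 rad).
It fails at once if the tumbler, the brush or the magnetic square is moved by more than 20 mm or the tumbler is tipped (distance of any of tumbler, brush, magnet from where it was at the start of the episode above 0.02 m or angle between tumbler's own z axis and vertical above 0.3 rad).
It also fails if it takes over 72 s, if anything falls off the work surface, if the arm or the gripper's body presses on something with over 40 N, if the wrist force passes 120 N, or if a joint passes its speed limit or range.

## Working session

There is one attempt and no reset: what is moved stays moved. The work goes in short steps, Python scripts to look and compute and a shell command to move; the robot and the scene stay as the last step left them, time stands still between calls to the robot, and variables do not carry over. Pictures are saved under pics/ and viewed, and the job is handed in when it is done.

```bash
mkdir -p pics; ls; python3 - <<'E'
from plant import r
import cv2,numpy as np
np.set_printoptions(precision=4,suppress=True)
print(r.get_state())
for c in ["scene","top"]:
    im=r.capture(c); cv2.imwrite(f"pics/{c}0.png",im[:,:,::-1])
    p=r.camera_params(c);print(c,p)
    for n in ["fence","rail","rests","cross","tumbler","brush","magnet"]:
        print(n,[(np.round(d["xy"],1).tolist(),round(d["p"],2)) for d in r.recognise(n,c)[:3]])
E
```

```text
pics
{'time_s': 0.0, 'joints': array([-46.9198,  20.5902,   0.6331,  -0.0188, -70.1352, -16.5064]), 'qd': array([-0.0259,  0.0205, -0.0758, -0.0608, -0.0287,  0.0675]), 'joint_torque': array([  0.0007, -58.2716,  29.3058,   6.997 ,   0.007 ,  -0.0002]), 'tcp_pos': array([ 0.3017, -0.6033,  0.2256]), 'eef_rot': array([ 179.9064,   -0.0093, -153.4326]), 'contact_force': array([-0.2151, -0.0407,  0.1033]), 'moment': array([-0.0008, -0.0016, -0.0156]), 'gripper_width': 0.08781106621952967}
scene {'vfov': 44.05793798961271, 'cx': 287.20905222595536, 'cy': 213.32279462746718, 'R': array([[-0.4439,  0.8961, -0.0064],
       [ 0.6564,  0.3202, -0.6831],
       [-0.6101, -0.3074, -0.7303]]), 't': array([ 0.3361, -0.3649,  1.6251])}
fence [([396.4, 252.8], 0.92)]
rail [([367.8, 218.0], 0.94)]
rests [([232.6, 191.4], 0.66), ([390.8, 304.1], 0.35)]
cross [([229.1, 176.9], 0.84)]
tumbler [([221.2, 226.2], 0.97)]
brush [([293.9, 277.1], 0.77)]
magnet [([392.6, 302.3], 0.62)]
top {'vfov': 52.1944090778605, 'cx': 282.626425376698, 'cy': 212.3262744759334, 'R': array([[ 0.0016, -0.9995, -0.0301],
       [-0.9985,  0.    , -0.054 ],
       [ 0.054 ,  0.0301, -0.9981]]), 't': array([-0.0274,  0.6428,  0.9079])}
fence [([166.6, 229.4], 0.93), ([214.4, 260.2], 0.18)]
rail [([215.6, 259.2], 0.82), ([390.2, 245.3], 0.71)]
rests [([406.6, 231.8], 0.65)]
cross [([390.0, 245.9], 0.8), ([217.7, 258.5], 0.4)]
tumbler [([354.6, 161.9], 0.97)]
brush [([260.9, 157.0], 0.94)]
magnet [([167.2, 172.9], 0.56)]
```

View pics/scene0.png

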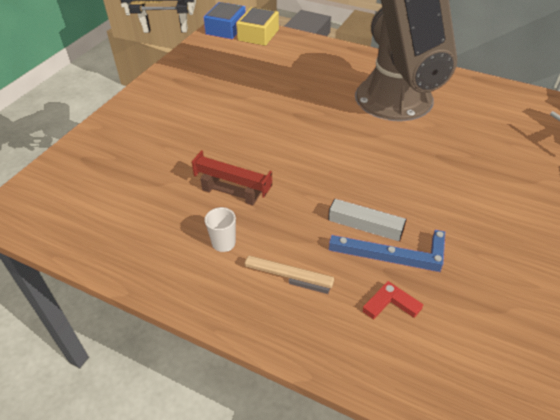

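View pics/top0.png

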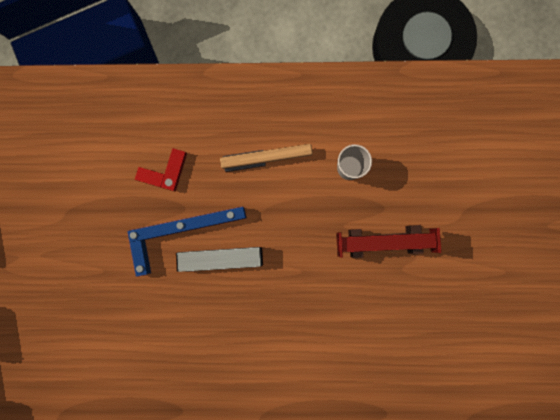

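```bash
cat > h.py <<'E'
from plant import r
import cv2,numpy as np
from scipy.optimize import minimize
np.set_printoptions(precision=4,suppress=True)
def K(p,h=420):
    f=h/2/np.tan(np.radians(p["vfov"]/2)); return np.array([[f,0,p["cx"]],[0,f,p["cy"]],[0,0,1]])
def proj(p,X):
    c=np.asarray(X)@np.array(p["R"]).T+p["t"]; u=c@K(p).T; return u[:,:2]/u[:,2:]
def ray(p,uv,z):
    d=np.array(p["R"]).T@np.linalg.inv(K(p))@np.array([*uv,1.]); o=-np.array(p["R"]).T@p["t"]
    return o+d*(z-o[2])/d[2]
def box(x0,x1,y0,y1,z0,z1): return np.array([[x,y,z] for x in(x0,x1) for y in(y0,y1) for z in(z0,z1)])
M=dict(fence=[box(.02,.045,-.14,.115,0,.03),box(-.055,.02,.09,.115,0,.03)],
 rail=[box(-.02,.02,-.09,.09,0,.04)],
 cross=[box(-.015,.015,-.1,.1,-.015,.015),box(-.025,.025,-.1,-.094,-.025,.025),box(-.025,.025,.094,.1,-.025,.025)],
 rests=[box(-.03,.03,-.073,-.051,0,.045),box(-.03,.03,.051,.073,0,.045)])
S=4
def sil(p,name,q,z=0.):
    m=np.zeros((420*S,560*S),np.uint8); c,s=np.cos(q[2]),np.sin(q[2])
    for b in M[name]:
        X=b@np.array([[c,-s,0],[s,c,0],[0,0,1]]).T+[q[0],q[1],z]
        u=(proj(p,X)+.5)*S-.5
        cv2.fillConvexPoly(m,cv2.convexHull(np.round(u*16).astype(np.int32)),255,shift=4)
    return cv2.resize(m,(560,420),interpolation=cv2.INTER_AREA).astype(float)/255
def fit(ims,name,q0,z,mask):
    # ims: list of (params, mask)
    def cost(v):
        q=[v[0]/100,v[1]/100,v[2]/10]
        return sum(np.abs(sil(p,name,q,z)-m).sum() for p,m in ims)
    v0=np.array([q0[0]*100,q0[1]*100,q0[2]*10])
    for st in (.8,.2):
        R=minimize(cost,v0,method="Nelder-Mead",options=dict(initial_simplex=v0+np.vstack([np.zeros(3),np.eye(3)*st]),xatol=1e-3,fatol=.05,maxiter=250)); v0=R.x
    return np.array([v0[0]/100,v0[1]/100,v0[2]/10]),R.fun
E
python3 - <<'E'
from h import *
a=cv2.imread("pics/top0.png")
cv2.imwrite("pics/c1.png",cv2.resize(a[140:290,120:320],None,fx=4,fy=4,interpolation=cv2.INTER_CUBIC))
cv2.imwrite("pics/c2.png",cv2.resize(a[140:290,310:490],None,fx=4,fy=4,interpolation=cv2.INTER_CUBIC))
p=r.camera_params("top")
for n,uv,z in [("railA",(177,262),.04),("railB",(261,258),.04),("fence",(133,236),.03),("fenceend",(244,213),.03),("cross",(390,244),.07),("tum",(354.6,162),.08),("brush",(261,157),.03),("mag",(167,173),.02)]: print(n,ray(p,uv,z))
E
```

```text
railA [0.5368 0.1948 0.04  ]
railB [0.5458 0.0175 0.04  ]
fence [0.5913 0.2934 0.03  ]
fenceend [0.6407 0.0551 0.03  ]
cross [ 0.5762 -0.2446  0.07  ]
tum [ 0.7408 -0.1736  0.08  ]
brush [0.761  0.0193 0.03  ]
mag [0.7285 0.2252 0.02  ]
```

View pics/c1.png

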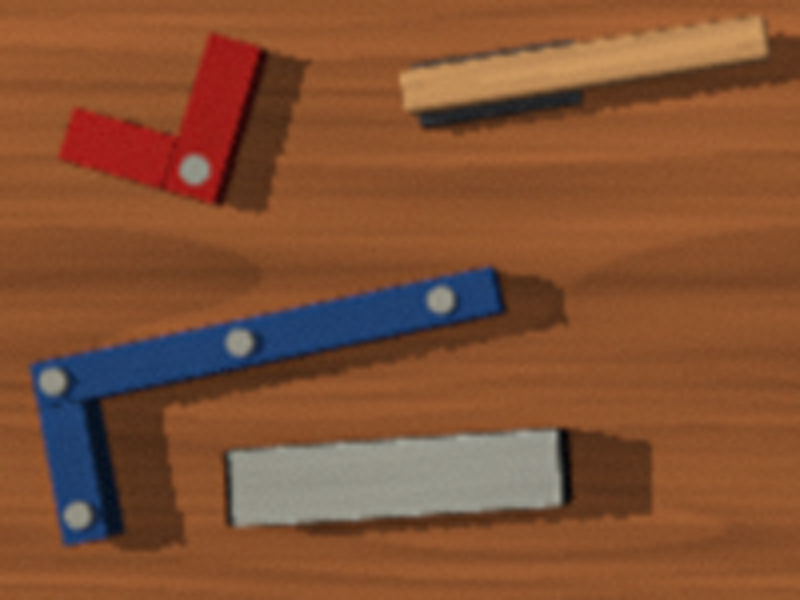

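View pics/c2.png

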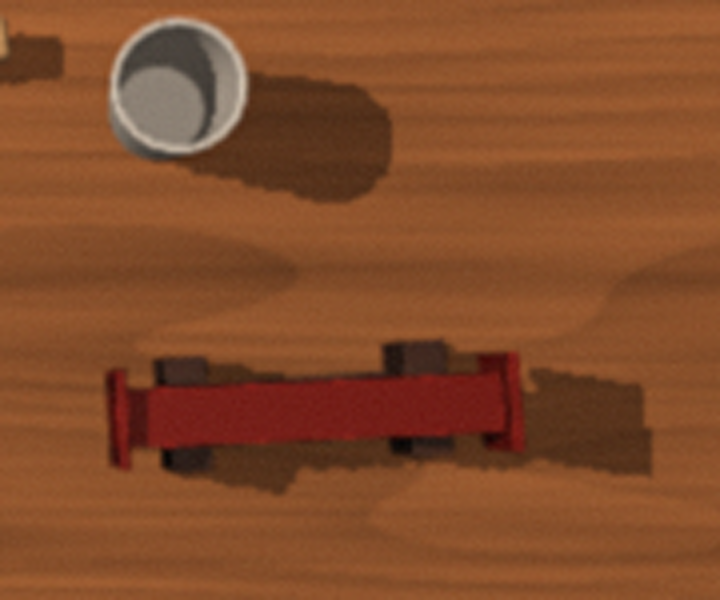

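```bash
cat > fitall.py <<'E'
from h import *
import sys
def masks(im):
    b,g,rr=[im[:,:,i].astype(int) for i in range(3)]
    blue=(b>rr+25)&(b>g+10)
    red=(rr>60)&(g<.42*rr)&(b<.42*rr)
    grey=(abs(rr-b)<30)&(rr>90)
    return blue,red,grey
def crop(m,c,w=75):
    o=np.zeros(m.shape); c=np.round(c).astype(int)
    o[c[1]-w:c[1]+w,c[0]-w:c[0]+w]=m[c[1]-w:c[1]+w,c[0]-w:c[0]+w]; return o
def comp(m):
    m=cv2.morphologyEx(m.astype(np.uint8),cv2.MORPH_CLOSE,np.ones((5,5),np.uint8)); n,l,s,_=cv2.connectedComponentsWithStats(m); k=1+np.argmax(s[1:,4]); return (l==k).astype(float)
E
python3 - <<'E'
from fitall import *
q0=dict(fence=[.58,.17,.2],rail=[.54,.105,.05],cross=[.576,-.245,.04])
z=dict(fence=0,rail=0,cross=.06)
P={c:r.camera_params(c) for c in("top","scene")}
for n in q0:
    ims=[]
    for c in ("top","scene"):
        im=cv2.imread(f"pics/{c}0.png"); bl,rd,gr=masks(im)
        m={"fence":bl,"rail":gr|(im.max(2)<38),"cross":rd}[n]
        cc=proj(P[c],[[q0[n][0],q0[n][1],.03]])[0]
        m=comp(crop(m,cc)); ims.append((P[c],m))
        cv2.imwrite(f"pics/m_{n}_{c}.png",m*255)
    for s in (ims[:1],ims[1:],ims):
        q,f=fit(s,n,q0[n],z[n],None); print(n,q,np.degrees(q[2]),f)
    
E
cd pics; python3 -c "
import cv2,numpy as np
print(np.vstack([np.hstack([cv2.imread(f'm_{n}_{c}.png')[::2,::2] for n in ('fence','rail','cross')]) for c in ('top','scene')]).shape)
cv2.imwrite('mm.png',np.vstack([np.hstack([cv2.imread(f'm_{n}_{c}.png')[100:300,120:460][::1,::1] if 0 else cv2.imread(f'm_{n}_{c}.png')[::2,::2] for n in ('fence','rail','cross')]) for c in ('top','scene')])[:, :800])"
```

```text
fence [0.5827 0.1869 0.2067] 11.845001826147007 410.7529411764706
fence [0.5846 0.1858 0.1947] 11.154414878823182 424.7019607843137
fence [0.5835 0.1847 0.2072] 11.869273122134274 841.2588235294118
rail [0.5432 0.1045 0.0688] 3.9399633406132537 104.1686274509804
rail [0.546  0.1056 0.0643] 3.6815037455590867 147.26666666666665
rail [0.5437 0.1049 0.0648] 3.712970059434994 289.28235294117644
cross [ 0.58   -0.2402  0.0458] 2.6269538481670103 92.70980392156864
cross [ 0.5817 -0.2443  0.0164] 0.9376808273843944 551.5372549019608
cross [ 0.58   -0.2402  0.0449] 2.5700535153432003 649.4980392156863
(420, 840, 3)[ WARN:0@0.300] global loadsave.cpp:1063 imwrite_ Unsupported depth image for selected encoder is fallbacked to CV_8U.
```

View pics/mm.png

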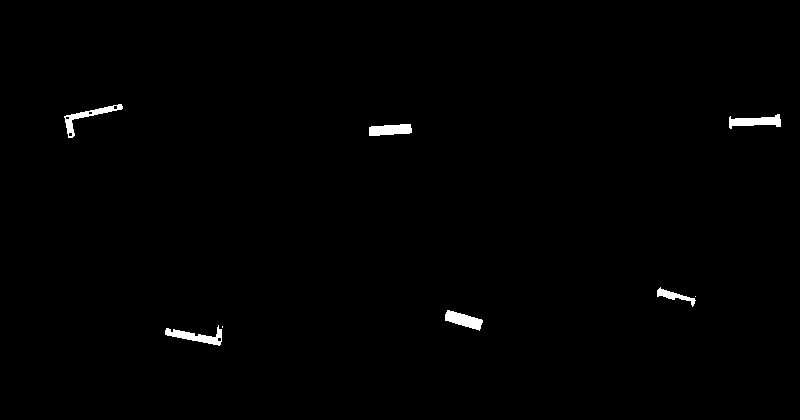

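```bash
cat > go.py <<'E'
import sys
from h import *
from scipy.spatial.transform import Rotation as Ro
def delta(x,y,z,yaw):
    s=r.get_state(); R0=Ro.from_euler("xyz",s["eef_rot"],degrees=True); R1=Ro.from_euler("xyz",[180,0,yaw],degrees=True)
    rv=(R0.inv()*R1).as_rotvec(); d=R1.inv().apply(np.array([x,y,z])-s["tcp_pos"])
    print("turn first",rv,"then shift",d,"| tcp",s["tcp_pos"],s["eef_rot"],"F",s["contact_force"])
if __name__=="__main__": delta(*map(float,sys.argv[1:5]))
E
python3 go.py .475 .091 .22 -168.2
```

```text
turn first [-0.0001  0.      0.2578] then shift [-0.3115  0.6446  0.0066] | tcp [ 0.3019 -0.6037  0.2266] [-179.9968    0.0017 -153.4283] F [0.0319 0.1235 0.2629]
```

```bash
python3 -m inch '0 0 0 0 0 .086 1; 0 0 0 0 0 .086 1; 0 0 0 0 0 .086 1; -.0173 .0358 0 0 0 0 1; -.0173 .0358 0 0 0 0 1; -.0173 .0358 0 0 0 0 1; -.0173 .0358 0 0 0 0 1; -.0173 .0358 0 0 0 0 1; -.0173 .0358 0 0 0 0 1; -.0173 .0358 0 0 0 0 1; -.0173 .0358 0 0 0 0 1; -.0173 .0358 0 0 0 0 1; -.0173 .0358 0 0 0 0 1; -.0173 .0358 0 0 0 0 1; -.0173 .0358 0 0 0 0 1; -.0173 .0358 0 0 0 0 1; -.0173 .0358 0 0 0 0 1; -.0173 .0358 0 0 0 0 1; -.0173 .0358 0 0 0 0 1; -.0173 .0358 0 0 0 0 1'
python3 -m inch '-.0173 .0358 .0066 0 0 0 1; 0 0 0 0 0 0 1; 0 0 0 0 0 0 1'
python3 go.py .475 .091 .22 -168.2
python3 - <<'E'
from h import *
for c in ("wrist",):
    p=r.camera_params(c); im=r.capture(c); cv2.imwrite("pics/w1.png",im[:,:,::-1]); np.savez("pics/w1.npz",R=p["R"],t=p["t"],v=[p["vfov"],p["cx"],p["cy"]])
    print(p, -np.array(p["R"]).T@p["t"])
E
```

```text
time_s: 2.47
tcp_pos: [0.4655, 0.0543, 0.2272]
eef_rot: [180.0, 0.1, -168.2]
contact_force: [0.5, -0.6, -0.8]
gripper_width: 0.0876
time_s: 2.72
tcp_pos: [0.4751, 0.0925, 0.2195]
eef_rot: [-180.0, -0.1, -168.0]
contact_force: [-0.6, -0.3, 0.2]
gripper_width: 0.0877
turn first [-0.0003 -0.0009  0.003 ] then shift [ 0.0004 -0.0015 -0.0005] | tcp [0.4751 0.0925 0.2195] [-179.9812   -0.0533 -168.0279] F [-0.6381 -0.2623  0.2298]
{'vfov': 69.4582493300559, 'cx': 282.31341967276717, 'cy': 211.48468105642385, 'R': array([[-0.2074,  0.9783, -0.0003],
       [ 0.9429,  0.2   ,  0.2663],
       [ 0.2606,  0.055 , -0.9639]]), 't': array([ 0.0084, -0.4974,  0.2543])} [0.4045 0.0773 0.3776]
```

View pics/w1.png

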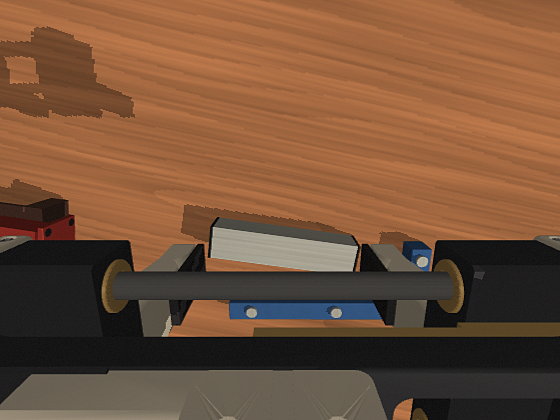

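```bash
python3 - <<'E'
from fitall import *
for c,rc in (("top",(slice(200,285),slice(120,260))),("scene",(slice(225,275),slice(320,455)))):
    p=r.camera_params(c); im=cv2.imread(f"pics/{c}0.png"); b,g,rr=[im[:,:,i].astype(int) for i in range(3)]
    m=np.zeros((420,560),np.uint8); m[rc]=((b>rr+8))[rc]
    m=comp(m); cn,_=cv2.findContours(m.astype(np.uint8),cv2.RETR_EXTERNAL,cv2.CHAIN_APPROX_NONE); mm=np.zeros((420,560),np.uint8); cv2.drawContours(mm,cn,-1,1,-1)
    q,f=fit([(p,mm.astype(float))],"fence",[.583,.186,.207],0,None); print(c,q,np.degrees(q[2]),f,mm.sum())
    o=im.copy(); s=(sil(p,"fence",q)>.5).astype(np.uint8)
    o=cv2.resize(o[rc],None,fx=5,fy=5,interpolation=cv2.INTER_CUBIC); s=cv2.resize(s[rc],None,fx=5,fy=5,interpolation=0)
    cn,_=cv2.findContours(s,0,1); cv2.drawContours(o,cn,-1,(0,255,255),1); cv2.imwrite(f"pics/f_{c}.png",o)
E
```

```text
top [0.5831 0.1858 0.2102] 12.04305273879092 211.55686274509804 1896
scene [0.5848 0.1851 0.2017] 11.555830699743701 274.37254901960785 2020
```

View pics/f_top.png

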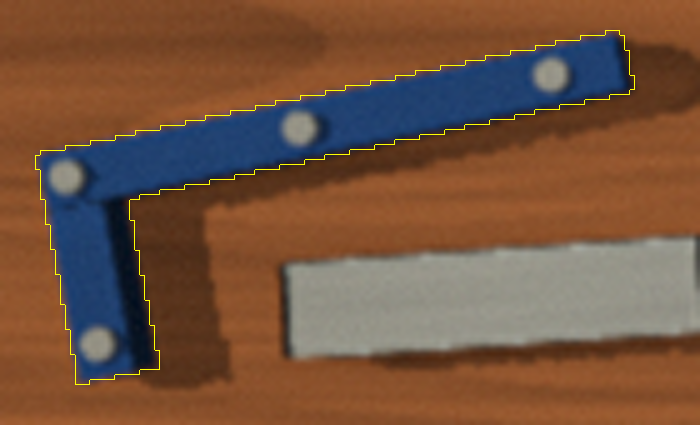

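View pics/f_scene.png

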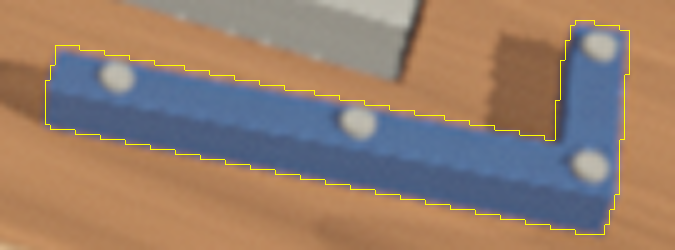

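```bash
python3 -m inch '0 0 .04 0 0 0 1; 0 0 .04 0 0 0 1; 0 0 .04 0 0 0 1; 0 0 .04 0 0 0 1; 0 0 .03 0 0 0 1; 0 0 .015 0 0 0 1; 0 0 0 0 0 0 1'
python3 -m inch '-.01 0 0 0 0 0 1; -.01 0 0 0 0 0 1; -.01 0 0 0 0 0 1; -.008 0 0 0 0 0 1; -.008 0 0 0 0 0 1; -.008 0 0 0 0 0 1; -.008 0 0 0 0 0 1; -.008 0 0 0 0 0 1; -.008 0 0 0 0 0 1; 0 0 0 0 0 0 1'
python3 - <<'E'
from h import *
im=r.capture("scene"); cv2.imwrite("pics/s2.png",im[:,:,::-1])
im=r.capture("top"); cv2.imwrite("pics/t2.png",im[130:330,60:340,::-1])
print(r.get_state())
E
```

```text
time_s: 3.35
tcp_pos: [0.4728, 0.0882, 0.0121]
eef_rot: [-179.9, -0.3, -168.3]
contact_force: [-1.2, 0.4, 0.3]
gripper_width: 0.0876
time_s: 4.18
tcp_pos: [0.5537, 0.1075, 0.0151]
eef_rot: [180.0, 0.1, -168.2]
contact_force: [1.0, -0.6, -1.0]
gripper_width: 0.0878
{'time_s': 4.2833, 'joints': array([  30.9135,   23.0552,  -27.7773,    0.0116,  -39.0904, -109.1288]), 'qd': array([ 0.193 , -0.5032, -0.9397, -0.1529, -0.07  , -0.1205]), 'joint_torque': array([ -0.0786, -51.6019,  20.0521,   4.75  ,  -0.0929,   0.0243]), 'tcp_pos': array([0.5524, 0.1071, 0.0149]), 'eef_rot': array([ 179.9817,    0.0752, -168.2063]), 'contact_force': array([ 0.6592, -0.2619,  0.0323]), 'moment': array([-0.0373,  0.0633, -0.0245]), 'gripper_width': 0.08752857791574777}
```

View pics/s2.png

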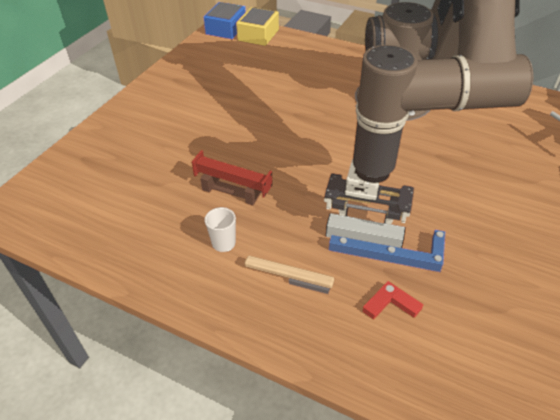

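```bash
python3 -m inch '-.005 0 0 0 0 0 1; -.005 0 0 0 0 0 1; -.003 0 0 0 0 0 1; 0 0 0 0 0 0 1'
python3 -m inch '-.002 0 0 0 0 0 1; 0 0 0 0 0 0 1;0 0 0 0 0 0 1'
python3 -m inch '-.002 0 0 0 0 0 1; 0 0 0 0 0 0 1;0 0 0 0 0 0 1'
python3 -m inch '-.002 0 0 0 0 0 1; 0 0 0 0 0 0 1;0 0 0 0 0 0 1'
```

```text
time_s: 4.62
tcp_pos: [0.5649, 0.1096, 0.0149]
eef_rot: [-180.0, 0.0, -168.2]
contact_force: [-0.2, 0.8, -1.2]
gripper_width: 0.0872
time_s: 4.87
tcp_pos: [0.5662, 0.1097, 0.0149]
eef_rot: [-180.0, 0.0, -168.2]
contact_force: [-0.6, -0.8, -0.8]
gripper_width: 0.0877
time_s: 5.12
tcp_pos: [0.5681, 0.1102, 0.0149]
eef_rot: [-180.0, 0.0, -168.2]
contact_force: [-0.9, -0.7, -1.6]
gripper_width: 0.0876
time_s: 5.37
tcp_pos: [0.5692, 0.1102, 0.0148]
eef_rot: [-180.0, -0.1, -168.2]
contact_force: [-5.2, -1.2, 2.3]
gripper_width: 0.0874
```

```bash
python3 -m inch '-.0015 0 0 0 0 0 1; 0 0 0 0 0 0 1;0 0 0 0 0 0 1'
python3 -m inch '-.0015 0 0 0 0 0 1; 0 0 0 0 0 0 1;0 0 0 0 0 0 1'
```

```text
time_s: 5.62
tcp_pos: [0.5692, 0.1101, 0.0146]
eef_rot: [-180.0, -0.2, -168.2]
contact_force: [-9.9, -1.1, 4.6]
gripper_width: 0.0879
time_s: 5.87
tcp_pos: [0.5692, 0.11, 0.0145]
eef_rot: [-179.9, -0.4, -168.2]
contact_force: [-15.2, -0.1, 10.4]
gripper_width: 0.0871
```

```bash
python3 -m inch '.01 0 0 0 0 0 1; .01 0 0 0 0 0 1; 0 0 -.03 0 0 0 0; 0 0 -.04 0 0 0 0; -.01 -.035 0 0 0 0 0; -.01 -.035 0 0 0 0 0; -.015 -.035 0 0 0 0 0; -.018 -.029 0 0 0 0 0; 0 0 0 0 0 0 0;0 0 0 0 0 0 0' 60
python3 - <<'E'
from h import *
im=r.capture("scene"); cv2.imwrite("pics/s3.png",im[:,:,::-1])
im=r.capture("top"); cv2.imwrite("pics/t3.png",cv2.resize(im[180:300,100:340,::-1],None,fx=3,fy=3))
print(r.get_state()["tcp_pos"],r.get_state()["gripper_width"])
E
```

```text
time_s: 6.7
tcp_pos: [0.6335, -0.0147, 0.0847]
eef_rot: [-180.0, 0.1, -168.4]
contact_force: [0.5, 0.4, -0.3]
gripper_width: 0.0397
[ 0.6323 -0.0132  0.0848] 0.03208213814626309
```

View pics/s3.png

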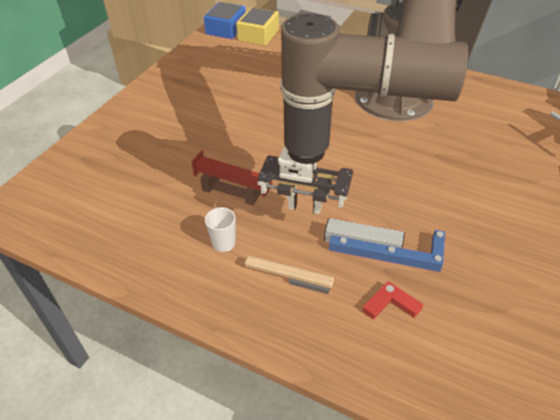

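View pics/t3.png

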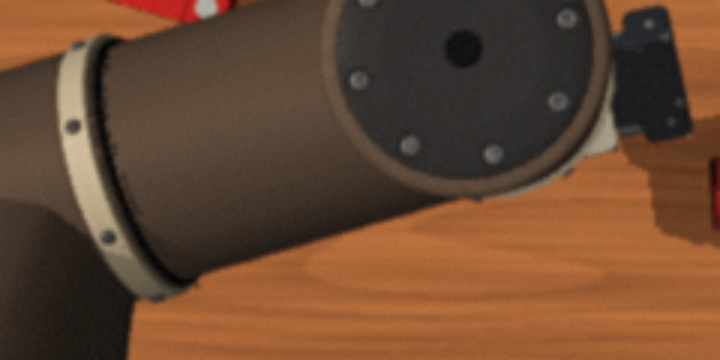

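```bash
python3 -m inch '.006 0 .035 0 0 0 0; 0 0 .034 0 0 0 0; 0 0 0 0 0 0 0; 0 .01 0 0 0 0 0; 0 .01 0 0 0 0 0; 0 .008 0 0 0 0 0; 0 .008 0 0 0 0 0; 0 .008 0 0 0 0 0; 0 .008 0 0 0 0 0; 0 .008 0 0 0 0 0; 0 .008 0 0 0 0 0; 0 .008 0 0 0 0 0; 0 0 0 0 0 0 0; 0 0 0 0 0 0 0'
python3 - <<'E'
from h import *
im=r.capture("scene"); cv2.imwrite("pics/s4.png",cv2.resize(im[140:340,180:480,::-1],None,fx=2.6,fy=2.6))
s=r.get_state(); d=s["tcp_pos"]-[.584,.1855,0]; print(s["tcp_pos"],s["contact_force"],s["gripper_width"],d[0]*.979+d[1]*.205,-d[0]*.205+d[1]*.979)
E
```

```text
time_s: 7.97
tcp_pos: [0.6112, 0.0609, 0.0165]
eef_rot: [180.0, 0.0, -168.2]
contact_force: [0.1, -1.2, 0.3]
gripper_width: 0.0002
[0.6111 0.0605 0.0162] [-0.4453 -0.1693 -0.2176] 0.0004706318562187202 0.0009057481208638272 -0.1279230490519314
```

View pics/s4.png

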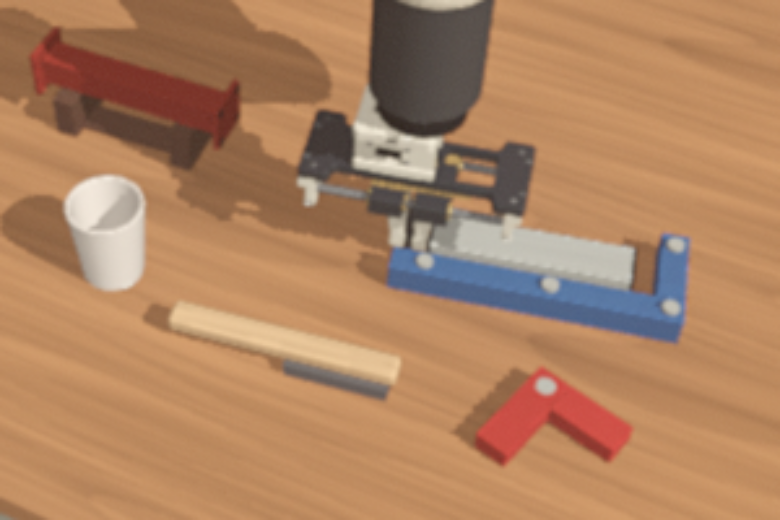

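```bash
python3 -m inch '0 .005 0 0 0 0 0; 0 .005 0 0 0 0 0; 0 .003 0 0 0 0 0; 0 0 0 0 0 0 0;0 0 0 0 0 0 0'
python3 -m inch '0 .002 0 0 0 0 0; 0 0 0 0 0 0 0;0 0 0 0 0 0 0'
python3 -m inch '0 .002 0 0 0 0 0; 0 0 0 0 0 0 0;0 0 0 0 0 0 0'
python3 -m inch '0 .002 0 0 0 0 0; 0 0 0 0 0 0 0;0 0 0 0 0 0 0'
```

```text
time_s: 8.43
tcp_pos: [0.6085, 0.0731, 0.0158]
eef_rot: [180.0, -0.0, -168.2]
contact_force: [-0.7, -0.1, 0.1]
gripper_width: 0.0004
time_s: 8.68
tcp_pos: [0.6081, 0.0747, 0.0158]
eef_rot: [180.0, -0.0, -168.2]
contact_force: [-0.4, -0.4, 0.1]
gripper_width: 0.0003
time_s: 8.93
tcp_pos: [0.6077, 0.0766, 0.0159]
eef_rot: [180.0, -0.0, -168.2]
contact_force: [0.8, -2.0, 0.3]
gripper_width: 0.0003
time_s: 9.18
tcp_pos: [0.6073, 0.0787, 0.0159]
eef_rot: [180.0, -0.0, -168.2]
contact_force: [0.2, -0.5, -0.8]
gripper_width: 0.0004
```

```bash
python3 -m inch '0 .002 0 0 0 0 0; 0 0 0 0 0 0 0;0 0 0 0 0 0 0'
python3 -m inch '0 .002 0 0 0 0 0; 0 0 0 0 0 0 0;0 0 0 0 0 0 0'
python3 - <<'E'
from h import *
im=r.capture("scene"); cv2.imwrite("pics/s5.png",cv2.resize(im[180:300,300:480,::-1],None,fx=4.4,fy=4.4,interpolation=2))
E
```

```text
time_s: 9.43
tcp_pos: [0.607, 0.0807, 0.016]
eef_rot: [180.0, 0.0, -168.2]
contact_force: [1.5, -0.4, -0.4]
gripper_width: 0.0005
time_s: 9.68
tcp_pos: [0.6065, 0.0822, 0.016]
eef_rot: [-180.0, -0.0, -168.2]
contact_force: [0.4, -4.3, 0.5]
gripper_width: 0.0002
```

View pics/s5.png

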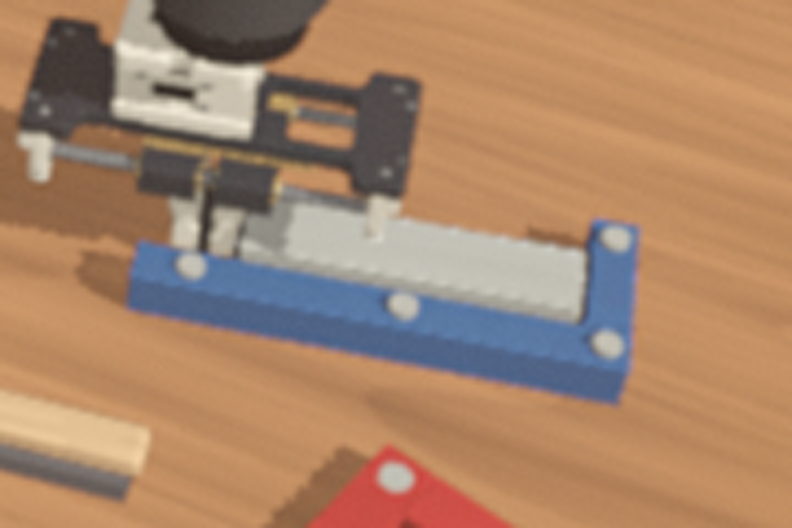

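Contact just starting at the stop; press a little further.

```bash
python3 -m inch '0 .0015 0 0 0 0 0; 0 0 0 0 0 0 0;0 0 0 0 0 0 0'
python3 -m inch '0 .0015 0 0 0 0 0; 0 0 0 0 0 0 0;0 0 0 0 0 0 0'
python3 -m inch '0 .0015 0 0 0 0 0; 0 0 0 0 0 0 0;0 0 0 0 0 0 0'
```

```text
time_s: 9.98
tcp_pos: [0.6062, 0.0824, 0.016]
eef_rot: [-179.9, -0.1, -168.2]
contact_force: [3.0, -11.3, 0.2]
gripper_width: 0.0005
time_s: 10.23
tcp_pos: [0.6059, 0.0825, 0.0161]
eef_rot: [-179.8, -0.1, -168.2]
contact_force: [4.4, -17.2, -0.1]
gripper_width: 0.0005
time_s: 10.48
tcp_pos: [0.6057, 0.0826, 0.0162]
eef_rot: [-179.8, -0.1, -168.3]
contact_force: [6.9, -24.7, 1.0]
gripper_width: 0.0003
```

```bash
python3 -m inch '0 -.01 0 0 0 0 0; 0 -.015 0 0 0 0 0; 0 0 -.035 0 0 0 0; 0 0 -.035 0 0 0 0; .02 .01 0 0 0 0 1; .02 .025 0 0 0 0 1; .02 .025 0 0 0 0 1; .005 .03 0 0 0 0 1; 0 .025 0 0 0 0 1; 0 0 0 0 0 0 1; 0 0 0 0 0 0 1'
python3 - <<'E'
from h import *
s=r.get_state(); d=s["tcp_pos"]-[.584,.1855,0]; print(s["tcp_pos"],s["contact_force"],s["gripper_width"],d[0]*.979+d[1]*.205,-d[0]*.205+d[1]*.979)
E
```

```text
time_s: 11.4
tcp_pos: [0.5235, 0.1636, 0.0864]
eef_rot: [179.9, 0.1, -168.1]
contact_force: [0.3, -0.7, 0.1]
gripper_width: 0.0415
[0.5235 0.1636 0.0864] [ 0.2599 -0.6675  0.0827] 0.04146826648243944 -0.06367999128175174 -0.009045432277440861
```

```bash
python3 -m inch '0 0 .035 0 0 0 1; 0 0 .034 0 0 0 1; 0 0 0 0 0 0 1; 0 0 0 0 0 0 1; -.01 0 0 0 0 0 1; -.01 0 0 0 0 0 1; -.008 0 0 0 0 0 1; -.004 0 0 0 0 0 1; 0 0 0 0 0 0 1; 0 0 0 0 0 0 1'
python3 -m inch '-.002 0 0 0 0 0 1; 0 0 0 0 0 0 1;0 0 0 0 0 0 1'
python3 -m inch '-.002 0 0 0 0 0 1; 0 0 0 0 0 0 1;0 0 0 0 0 0 1'
python3 -m inch '-.002 0 0 0 0 0 1; 0 0 0 0 0 0 1;0 0 0 0 0 0 1'
```

```text
time_s: 12.23
tcp_pos: [0.5555, 0.1683, 0.0174]
eef_rot: [180.0, 0.1, -168.2]
contact_force: [-0.3, 0.5, 0.2]
gripper_width: 0.0874
time_s: 12.48
tcp_pos: [0.5569, 0.1686, 0.017]
eef_rot: [180.0, 0.0, -168.2]
contact_force: [0.2, -0.3, 0.2]
gripper_width: 0.0874
time_s: 12.73
tcp_pos: [0.557, 0.1683, 0.0167]
eef_rot: [-180.0, -0.2, -168.2]
contact_force: [-6.9, 0.5, 3.8]
gripper_width: 0.0874
time_s: 12.98
tcp_pos: [0.557, 0.1681, 0.0163]
eef_rot: [-179.9, -0.4, -168.2]
contact_force: [-13.3, 0.2, 8.0]
gripper_width: 0.0876
```

```bash
python3 -m inch '.01 0 0 0 0 0 1; .01 0 0 0 0 0 1; 0 0 -.04 0 0 0 1; 0 0 -.04 0 0 0 1; 0 0 -.04 0 0 0 1; 0 0 -.04 0 0 0 1; 0 0 -.04 0 0 0 1; 0 0 0 0 0 -.118 1; 0 0 0 0 0 -.118 1; 0 0 0 0 0 -.118 1; 0 0 0 0 0 -.118 1; 0 0 0 0 0 -.118 1; 0 0 0 0 0 -.118 1; 0 0 0 0 0 -.118 1; 0 0 0 0 0 -.118 1; 0 0 0 0 0 -.118 1; 0 0 0 0 0 -.118 1; 0 0 0 0 0 -.118 1; 0 0 0 0 0 -.112 1'
python3 go.py .58 -.24 .2 -87.4
```

```text
time_s: 14.57
tcp_pos: [0.5409, 0.1653, 0.2169]
eef_rot: [-180.0, 0.0, -87.1]
contact_force: [0.4, -0.7, 0.1]
gripper_width: 0.0875
turn first [-0.0008  0.0004  0.0055] then shift [ 0.4067 -0.0207  0.0169] | tcp [0.5409 0.1653 0.2169] [-179.9543    0.0251  -87.0875] F [ 0.3609 -0.666   0.0927]
```

```bash
python3 -m inch '.034 -.0017 0 0 0 .0055 1; .034 -.0017 0 0 0 0 1; .034 -.0017 0 0 0 0 1; .034 -.0017 0 0 0 0 1; .034 -.0017 0 0 0 0 1; .034 -.0017 0 0 0 0 1; .034 -.0017 0 0 0 0 1; .034 -.0017 0 0 0 0 1; .034 -.0017 0 0 0 0 1; .034 -.0017 0 0 0 0 1; .034 -.0017 0 0 0 0 1; .033 -.0017 .016 0 0 0 1; 0 0 0 0 0 0 1; 0 0 0 0 0 0 1'
python3 go.py .58 -.24 .2 -87.4
python3 - <<'E'
from h import *
p=r.camera_params("wrist"); im=r.capture("wrist"); cv2.imwrite("pics/w6.png",im[:,:,::-1]); np.savez("pics/w6.npz",R=p["R"],t=p["t"],v=[p["vfov"],p["cx"],p["cy"]])
im=r.capture("top"); cv2.imwrite("pics/t6.png",im[:,:,::-1])
im=r.capture("scene"); cv2.imwrite("pics/s6.png",im[:,:,::-1])
E
```

```text
time_s: 15.73
tcp_pos: [0.5767, -0.2419, 0.1995]
eef_rot: [179.9, 0.0, -87.9]
contact_force: [0.4, 0.7, -0.9]
gripper_width: 0.0879
turn first [ 0.0018  0.0004 -0.0091] then shift [-0.0018 -0.0034 -0.0005] | tcp [ 0.5767 -0.2419  0.1995] [179.8961   0.0198 -87.9218] F [ 0.3718  0.7333 -0.8566]
```

View pics/w6.png

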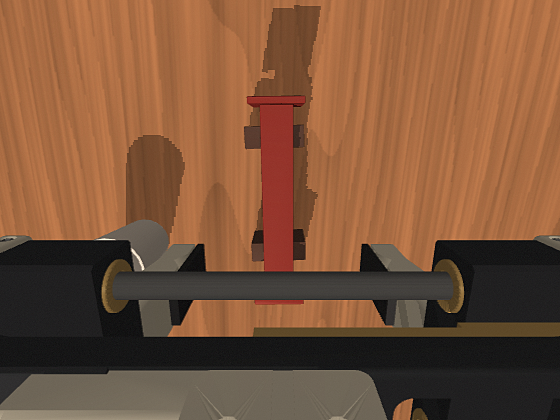

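View pics/t6.png

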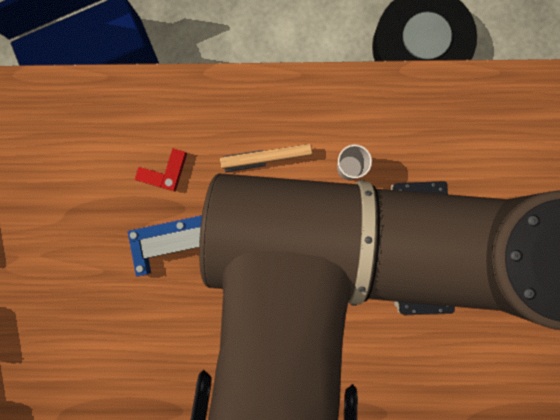

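View pics/s6.png

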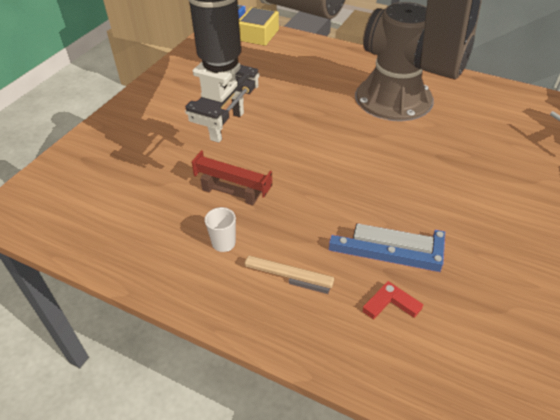

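```bash
python3 - <<'E'
from fitall import *
p0=r.camera_params("wrist"); z=np.load("pics/w6.npz"); p=dict(R=z["R"],t=z["t"],vfov=z["v"][0],cx=z["v"][1],cy=z["v"][2])
im=cv2.imread("pics/w6.png"); _,rd,_=masks(im)
m=rd.astype(np.uint8); m[310:]=0; m[:, :235]=0; m[:,320:]=0
valid=np.ones((420,560)); valid[268:302]=0; valid[310:]=0
m=m*valid
def cost(v):
    return np.abs(sil(p,"cross",[v[0]/100,v[1]/100,v[2]/10],.06)-m)[valid>0].sum()
v0=np.array([58.,-24.,.45])
for st in(.8,.2):
    R=minimize(cost,v0,method="Nelder-Mead",options=dict(initial_simplex=v0+np.vstack([np.zeros(3),np.eye(3)*st]))); v0=R.x
print(v0/[100,100,10],np.degrees(v0[2]/10),R.fun,m.sum())
# top image check w0 with full fit
E
python3 - <<'E'
from fitall import *
for c,rc in (("top",(slice(200,285),slice(120,200))),("scene",(slice(215,275),slice(320,455)))):
    im=cv2.imread(f"pics/{c[0]}6.png"); cv2.imwrite(f"pics/z6{c}.png",cv2.resize(im[rc],None,fx=6,fy=6,interpolation=2))
E
```

```text
[ 0.581  -0.24    0.0455] 2.6055175140442537 255.85098039215683 5673.0
```

View pics/z6top.png

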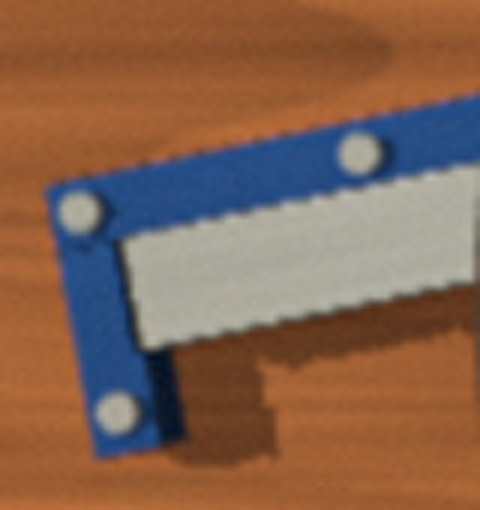

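View pics/z6scene.png

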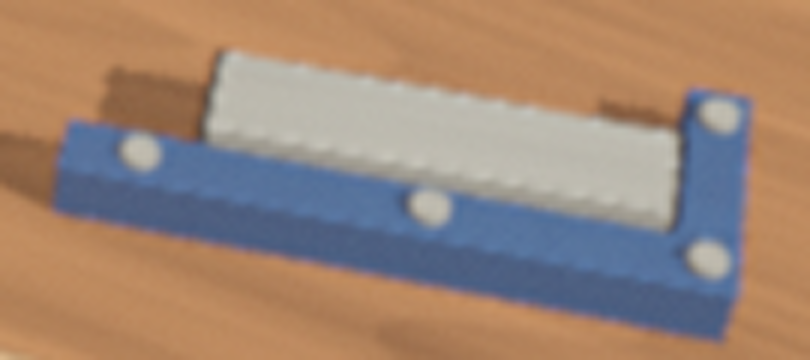

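```bash
python3 -m inch '-.002 -.004 0 0 0 -.009 1; 0 0 .03 0 0 0 1; 0 0 .03 0 0 0 1; 0 0 .03 0 0 0 1; 0 0 0 0 0 0 1; 0 0 0 0 0 0 1'
python3 go.py .5808 -.24 .041 -87.4
```

```text
time_s: 16.38
tcp_pos: [0.5815, -0.2374, 0.1106]
eef_rot: [179.9, 0.0, -87.1]
contact_force: [0.1, -0.2, -0.1]
gripper_width: 0.0873
turn first [0.0026 0.     0.005 ] then shift [0.0026 0.0008 0.0696] | tcp [ 0.5815 -0.2374  0.1106] [179.8532   0.0027 -87.114 ] F [ 0.1294 -0.1926 -0.0774]
```

```bash
python3 -m inch '.0025 0 .03 0.0026 0 .004 1; 0 0 .03 0 0 0 1; 0 0 .0095 0 0 0 1; 0 0 0 0 0 0 1; 0 0 0 0 0 0 1'
python3 go.py .581 -.24 .041 -87.4
python3 - <<'E'
from h import *
im=r.capture("scene"); cv2.imwrite("pics/s7.png",cv2.resize(im[90:270,130:330,::-1],None,fx=3.3,fy=3.3,interpolation=2))
E
```

```text
time_s: 16.8
tcp_pos: [0.5833, -0.2409, 0.0434]
eef_rot: [-179.8, -0.1, -87.4]
contact_force: [0.2, -0.0, 0.8]
gripper_width: 0.0875
turn first [-0.0041 -0.0009  0.0002] then shift [-0.001   0.0023  0.0024] | tcp [ 0.5833 -0.2409  0.0434] [-179.7674   -0.0511  -87.3862] F [ 0.2077 -0.0328  0.8315]
```

View pics/s7.png

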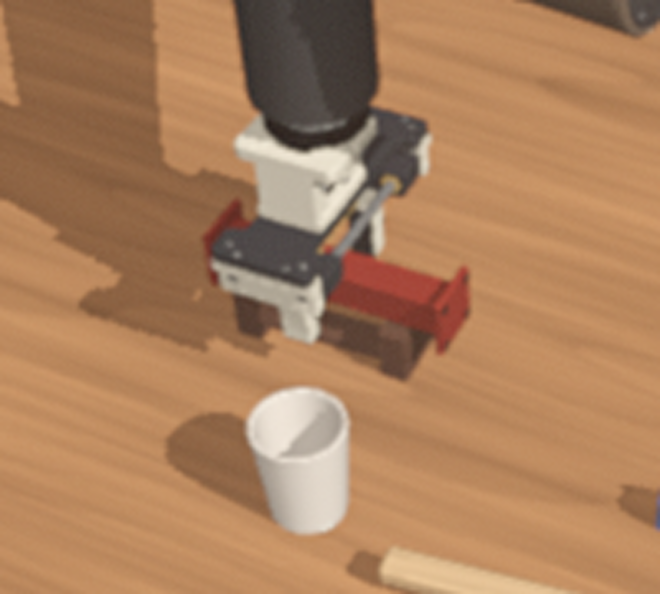

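Fingers straddle the tube between the rests; close.

```bash
python3 -m inch '-.001 .002 .002 -.004 0 0 1; 0 0 0 0 0 0 .3; 0 0 0 0 0 0 .3; 0 0 0 0 0 0 .3; 0 0 0 0 0 0 .3; 0 0 0 0 0 0 .3; 0 0 0 0 0 0 0; 0 0 0 0 0 0 0; 0 0 0 0 0 0 0; 0 0 0 0 0 0 0; 0 0 0 0 0 0 0; 0 0 0 0 0 0 0' 50
python3 -m inch '0 0 0 0 0 0 0; 0 0 0 0 0 0 0'
```

```text
time_s: 17.85
tcp_pos: [0.5802, -0.24, 0.0394]
eef_rot: [179.9, -0.0, -87.4]
contact_force: [0.8, -0.6, -0.6]
gripper_width: 0.0301
time_s: 18.02
tcp_pos: [0.5802, -0.24, 0.0394]
eef_rot: [179.9, -0.0, -87.4]
contact_force: [0.3, -0.1, -1.0]
gripper_width: 0.0299
```

```bash
python3 -m inch '0 0 -.005 0 0 0 0; 0 0 -.01 0 0 0 0; 0 0 -.015 0 0 0 0; 0 0 -.015 0 0 0 0; 0 0 -.015 0 0 0 0; 0 0 -.015 0 0 0 0; 0 0 -.015 0 0 0 0; 0 0 -.01 0 0 0 0; 0 0 -.006 0 0 0 0; 0 0 0 0 0 0 0; 0 0 0 0 0 0 0; 0 0 0 0 0 0 0; 0 0 0 0 0 0 0'
python3 - <<'E'
from h import *
im=r.capture("scene"); cv2.imwrite("pics/s8.png",cv2.resize(im[50:270,130:330,::-1],None,fx=2.7,fy=2.7,interpolation=2))
E
python3 go.py .584 .1855 .146 -78.1
```

```text
time_s: 19.1
tcp_pos: [0.5795, -0.2398, 0.1443]
eef_rot: [179.8, 0.0, -87.5]
contact_force: [0.6, -0.2, -4.6]
gripper_width: 0.0295
turn first [ 0.0031  0.0006 -0.1633] then shift [-0.4153 -0.092  -0.0016] | tcp [ 0.5796 -0.2398  0.1444] [179.8214   0.0218 -87.4568] F [ 0.3833 -1.0114 -4.8505]
```

View pics/s8.png

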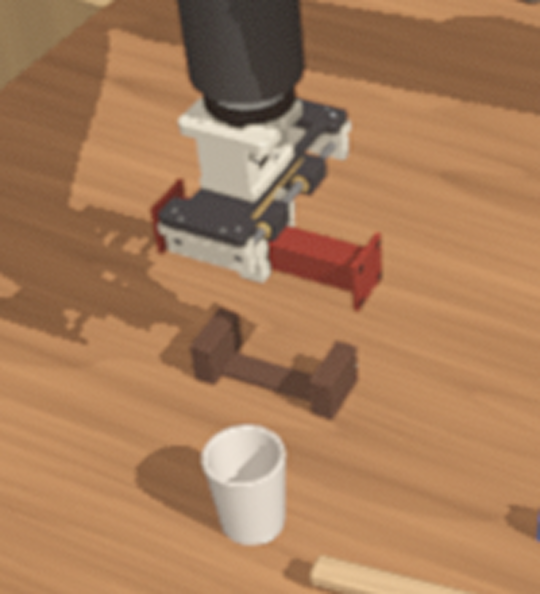

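```bash
python3 -m inch '0 0 0 .001 0 -.02 0; 0 0 0 .001 0 -.041 0; 0 0 0 .001 0 -.041 0; 0 0 0 0 0 -.041 0; 0 0 0 0 0 -.02 0; -.008 -.0018 -.001 0 0 0 0; -.016 -.0035 0 0 0 0 0; -.026 -.0058 0 0 0 0 0; -.03 -.0066 0 0 0 0 0; -.03 -.0066 0 0 0 0 0; -.03 -.0066 0 0 0 0 0; -.03 -.0066 0 0 0 0 0; -.03 -.0066 0 0 0 0 0; -.03 -.0066 0 0 0 0 0; -.03 -.0066 0 0 0 0 0; -.03 -.0066 0 0 0 0 0; -.03 -.0066 0 0 0 0 0; -.03 -.0066 0 0 0 0 0; -.03 -.0066 0 0 0 0 0; -.02 -.0046 0 0 0 0 0'
python3 -m inch '-.01 -.0024 0 0 0 0 0; -.005 -.001 0 0 0 0 0; 0 0 0 0 0 0 0; 0 0 0 0 0 0 0; 0 0 0 0 0 0 0; 0 0 0 0 0 0 0'
python3 go.py .584 .1855 .146 -78.1
python3 - <<'E'
from h import *
for c in("scene","top","wrist"):
    im=r.capture(c); cv2.imwrite(f"pics/{c}9.png",im[:,:,::-1])
E
```

```text
time_s: 20.82
tcp_pos: [0.5839, 0.1727, 0.1466]
eef_rot: [-179.9, 0.0, -78.1]
contact_force: [1.1, -0.3, -5.1]
gripper_width: 0.0297
time_s: 21.32
tcp_pos: [0.5843, 0.1839, 0.1466]
eef_rot: [-179.9, -0.0, -78.2]
contact_force: [0.5, 0.4, -4.7]
gripper_width: 0.0293
turn first [-0.0015 -0.0002 -0.0015] then shift [-0.0016  0.      0.0006] | tcp [0.5843 0.1839 0.1466] [-179.9161   -0.0117  -78.1871] F [ 0.5232  0.3883 -4.6626]
```

View pics/scene9.png

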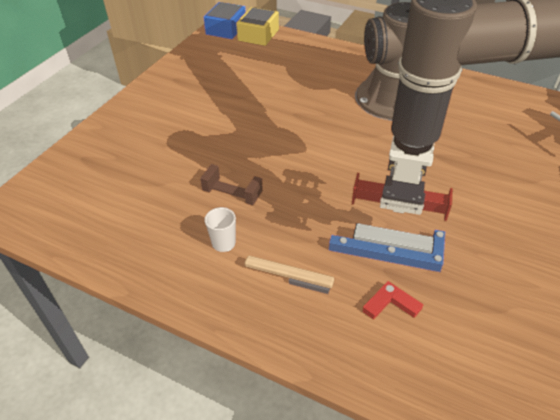

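View pics/wrist9.png

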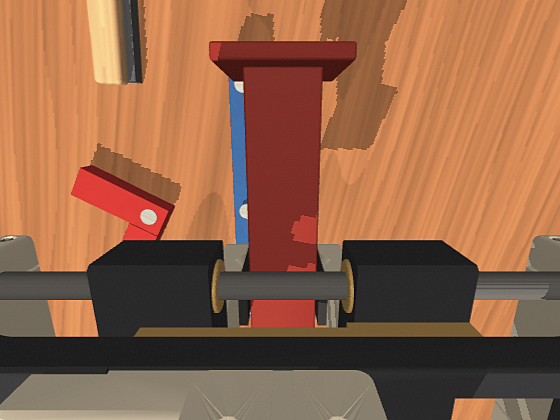

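```bash
python3 - <<'E'
from fitall import *
p=r.camera_params("scene"); im=cv2.imread("pics/scene9.png"); o=cv2.resize(im[150:290,310:470],None,fx=5,fy=5,interpolation=2)[:, :800]
q=[.584,.1855,.207]
for n,qq,z,c in(("fence",q,0,(0,255,255)),("rail",q,0,(0,255,0)),("cross",[.5843,.1839,np.radians(11.85)],.1656,(255,255,255))):
    s=(sil(p,n,qq,z)>.5).astype(np.uint8)[150:290,310:470]; s=cv2.resize(s,None,fx=5,fy=5,interpolation=0); cn,_=cv2.findContours(s,0,1); cv2.drawContours(o,cn,-1,c,1)
cv2.imwrite("pics/o9.png",o[:600])
b,g,rr=[im[:,:,i].astype(int) for i in range(3)]
for n in ["tumbler","brush","magnet"]: print(n,[np.round(d["xy"],1).tolist() for d in r.recognise(n,"scene")[:1]])
E
```

```text
tumbler [[222.6, 225.0]]
brush [[295.7, 274.9]]
magnet [[393.9, 302.1]]
```

View pics/o9.png

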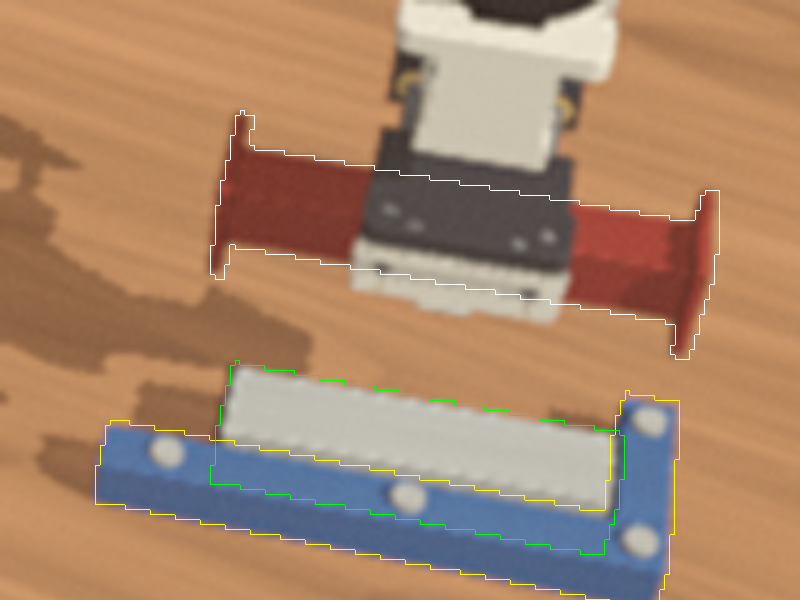

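```bash
python3 -m inch '-.0015 0 0 0 0 0 0; 0 0 0 0 0 0 0; 0 0 0 0 0 0 0; 0 0 0 0 0 0 0; 0 0 0 0 0 0 0; 0 0 0 0 0 0 0; 0 0 0 0 0 0 0; 0 0 0 0 0 0 0' && python3 -c "
from plant import r
s=r.get_state();print(s['qd'],s['gripper_width'],s['tcp_pos']);print(r.close_job())"
```

```text
time_s: 22.28
tcp_pos: [0.5841, 0.1865, 0.1465]
eef_rot: [-179.9, -0.0, -78.1]
contact_force: [-1.1, -0.0, -4.2]
gripper_width: 0.0296
[-0.19390988 -0.01541794  0.06486485  0.02887461 -0.04077313  0.01681148] 0.029609935646981528 [0.58405196 0.18653105 0.14654023]
the job is handed in; nothing more can be done
None
```

The rail is pushed flush into the fence corner, and the gripper is holding the cross-member over it. I handed the job in at about 22 s of the 72 s allowed. No verdict comes back, so what follows is from my own checks.

- **Rail:** I pushed it against the long fence, slid it along into the short stop, then pressed it against the long fence again. It stopped dead each time, with about 15, 25 and 15 N of contact force. The pictures show it square, with no visible gap in either view. The overlay of the fitted pose agreed with the picture to about 1 pixel (2–3 mm), so the 3 mm fit rests mainly on the hard stops.
- **Cross-member:** I gripped it at its middle with 50 N, lifted it straight up, and it stayed level all the way.
    - Height: its centre is about 165 mm above the bench, leaving about 100 mm of clear air between the flanges and the rail top.
    - Alignment: from the arm's pose, it is about 1 mm from where I estimate the rail's middle to be, and within about half a degree of the rail's direction.
    - Steadiness: joint speeds were below 0.2 degrees per second at hand-in.
- **Tumbler, brush and magnetic square:** the last scene picture found them within about 3 pixels of where they started. That is about the detector's own error, and nothing in the moves came near them.

No check failed or disagreed beyond those few millimetres of picture error.

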